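# Mount the blue filter carrier on the dovetail rail and clamp it

### The job

Put the blue filter carrier on the optical rail: slide it onto the dovetail from the open end, clamp still loose, until it is home against the black end stop. Then turn the winged knob at its side clockwise (seen from above) until it stops, so that the carrier is clamped, and let go. Leave the red carrier standing where it is.

Things in the scene. Friction and masses are not known exactly. Their poses are not given: they have to be found in the camera images.
- rail: Fixed rail along its y on a dark plate 84x255 mm, 8 mm thick; origin on the bench under the rail's axis. Bare plate y -135 to -38 mm (open end); dovetail to +100 mm (20 mm wide at foot, 38 at top, 16 high; nose tapers y -10 to -38 mm to 6 at foot, 16 at top); black end stop, face y = +100 mm, top 42 mm above bench. Carriers ride on the plate; home is with the holder's centre at x = 0, y = +75 mm.
- blue_carrier_holder (a point): Centre of the blue holder block to grasp: 28 (x) x 24 (y) x 50 mm high, 54 mm above the underside, over the middle of its saddle 60 (x) x 50 (y) x 29.5 mm high. The channel below runs along y, 2 mm wider per side than the rail, ends flared; slides easily. An ear with the clamp knob reaches to x = -98 mm, 22 mm high. 0.3 to 0.45 kg. Starts within 0.35 rad of world axes, ear towards the robot.
- blue_clamp (a joint): Clamp knob of the blue carrier, upright axis, radians: 0 = loose, wing across the rail (along the carrier's x); grows clockwise seen from above; stops at 1.4 (tight, wing nearly along the rail). Starts between 0 and 0.25. Turning friction about 0.04 N m; it stays where it is left.
- blue_wing (a point): Centre of the black wing of that knob, on its axis: 80 mm from the holder's centre towards the carrier's -x, 51 mm above the carrier's underside. The wing is 40 mm long (x of this point, which turns with the knob), 10 mm thick (y), 26 mm high, its lower edge 37 mm above the underside; a white line marks one end.
- red_carrier_holder (a point): Centre of the red holder block of a second carrier of the same form and size, with its own black knob. It is not wanted and stays where it stands.
There are look-alikes about, which are no part of the job. What is shaped like the part that bears blue_carrier_holder but yellow is not meant.

How it is judged:
By the outcome, as a careful person would: the job done as asked, in the order asked, and still so for the second after the job is handed in, with the robot touching nothing.
It also fails if it takes over 51 s, if anything falls off the work surface, if the arm or the gripper's body presses on something with over 40 N, if the wrist force passes 120 N, or if a joint passes its speed limit or range.

### The arm

A 7-joint arm with a two-finger parallel gripper is mounted at the origin on a cart in front of the work surface, level with it; the furniture and walls round the work are solid. World frame = base frame: x ahead of the robot, y to its left, z up, the work surface at z = 0. Lengths are in m, angles in degrees, forces in N, time in s.
With the tool pointing down it reaches from about 0.4 to 0.9 m from the base axis. Payload 5.5 kg.
Tool frame: the origin (TCP) lies on the centre line of the jaws, within the pads' length; the fingertips stand 17 mm ahead of it and the grasp point (between the pads) lies 2 mm behind it; z points along the fingers, y is the line along which they close (so a half turn about z gives the same grasp; the last joint's range is limited). The gripper opens to 92 mm and grips with 3 to 60 N. Pads are 19 mm wide; open, the fingers measure 130 mm over their backs; the gripper's body (75 mm by 190 mm) begins 47 mm behind the grasp point.
Start: joints at [80.97, 28.699, -24.465, 88.831, 12.651, 65.22, -12.049], TCP at [0.266, -0.593, 0.244] pointing down, gripper open.
Joint ranges: [-164.97, 164.97], [-17.58, 116.51], [-87.97, 89.64], [11.32, 138.91], [-80.73, 260.73], [10.89, 115.49], [-147.41, 147.41]. Speed limits (degrees/s): [147.25, 147.25, 180, 180, 180, 180, 180].

### API

Orientations are given as [roll, pitch, yaw] about the fixed x, y, z axes, in that order (R = Rz(yaw) Ry(pitch) Rx(roll)).
In Python, from station import * gives the robot as it stands.
- The arm moves only by the tool step_arm, never from a script. Its argument "steps" is one flat list of numbers, 7 for each row, row after row: the shift along the tool's x, y, z in cm, then the turn, a rotation vector about the tool's x, y, z in degrees, then the finger opening in cm, from 0 to 9.18. In form: [dx, dy, dz, wx, wy, wz, jaw, dx, dy, dz, wx, wy, wz, jaw, ...]. A call has 1 to 20 rows; each row is the pose to reach, as a shift and turn from the pose commanded when the call began, along the tool's axes at that moment; what a row does not reach only later rows make up. A row lasts 1/8 s, in which the tool goes at most 62.5 mm and 10.7 degrees, less where a joint would pass 70% of its speed; a pose out of reach is approached as far as the arm can. A call with a gripper value outside its range is refused whole. The fingers move at their own pace and stop on an object; "grip_force" is the grip in N (left out, the last holds). Time passes only in rows, so rows that repeat a pose let the fingers close. It gives the time, the measured TCP pose, the force, the opening and the grip force at its end, in the units of the state.
- get_obs(): the state, without advancing time (a new reading comes with each control period).
- capture(name): name is "scene" or "top"; returns a dict with "image" (384x512x3 uint8, blue, green, red), "fov_y" (degrees; the focal length in pixels is half the picture's height over the tangent of half this angle, whatever the lens; pixels are square), "cx", "cy" (the principal point, pixels), "D" ([k1, k2, p1, p2, k3] as OpenCV has them; the pictures are not rectified), "origin" and "orientation" of the camera in the world. Camera axes: x right, y up, looking along -z (the intrinsics and any distortion apply to the point x, -y, -z); pixel columns grow to the right and rows downward; lengths in m; the calibration is good to about 2 mm. A picture is of the moment at which its call begins. There is no depth.
- finish_job(): hands the job in; it is judged then, once.
The state is a dict: "time": time; "joints": joint angles; "qvel": joint speeds; "effort": joint torques, N m; "eef_pos": TCP position; "tool_rot": TCP orientation; "ft_force": force on the tool from outside, world axes, zero at the start; "moment": the same for the moment, N m; "opening": opening from 0.0 (shut) to 1.0 (fully open); "gripper_force": force on a finger pad.
Only numpy, scipy, OpenCV 4.12 (cv2) and the standard library are available. Lean on these libraries where they do the work, as an engineer would, in place of code of your own. Each camera call takes 0.05 s, during which the arm holds its last target. There are 200 camera calls.

## Working session

There is one attempt and no reset: what is moved stays moved. The work goes in short steps, Python scripts to look and compute and a tool call to move; the robot and the scene stay as the last step left them, time stands still between calls to the robot, and variables do not carry over. Pictures are saved under pics/ and viewed, at most 10 in all, crops included, and the job is handed in when it is done.

Besides the shell and the picture viewer there is one more tool, called after "Request:" in YAML: its name, and indented under it one key for each argument. step_arm: Moves the arm, as the interface text tells. Its arguments: {"type":"object","properties":{"steps":{"type":"array"},"grip_force":{"type":"number"}},"required":["steps"]}

```bash
mkdir -p pics
cat > h.py <<'E'
from station import *
import numpy as np, cv2
from scipy.spatial.transform import Rotation as R
def cam(name):
    c=capture(name); return c
def rot(c):
    o=np.array(c["orientation"],float)
    return o if o.shape==(3,3) else R.from_euler('xyz',o,degrees=True).as_matrix()
def K(c):
    h,w=c["image"].shape[:2]; f=h/2/np.tan(np.radians(c["fov_y"])/2)
    return np.array([[f,0,c["cx"]],[0,f,c["cy"]],[0,0,1]])
def ray(c,uv):
    p=cv2.undistortPoints(np.array(uv,float).reshape(-1,1,2),K(c),np.array(c["D"],float)).reshape(-1,2)
    d=np.c_[p[:,0],-p[:,1],-np.ones(len(p))]
    return np.array(c["origin"],float),d@rot(c).T
def plane(c,uv,z):
    o,d=ray(c,uv); return o+d*((z-o[2])/d[:,2])[:,None]
def proj(c,P):
    q=(np.atleast_2d(P)-np.array(c["origin"]))@rot(c)
    q=q*[1,-1,-1]
    return cv2.projectPoints(q,np.zeros(3),np.zeros(3),K(c),np.array(c["D"],float))[0].reshape(-1,2)
E
python3 - <<'E'
from h import *
s=cam("scene");t=cam("top")
for n,c in(("scene",s),("top",t)):
    print(n,c["fov_y"],c["cx"],c["cy"],c["D"],c["origin"],c["orientation"])
    cv2.imwrite(f"pics/{n}0.png",cv2.resize(c["image"],(800,600)))
print(get_obs())
E
```

```text
scene 46.24242150815291 254.06567765901758 197.6192878677177 [-0.17191378  0.          0.          0.          0.        ] [-0.38890343  0.68632003  1.06145146] [  52.36780524    0.46452095 -136.21392959]
top 48.718519218617054 262.9152463791805 191.0439895290044 [-0.12648771  0.          0.          0.          0.        ] [ 0.37668638 -0.24486517  1.48466854] [  5.3336201    1.53576369 -91.17755597]
{'time': 0.1, 'joints': array([ 80.97070392,  28.74882888, -24.45362609,  88.88490994,
        12.65097908,  65.22172893, -12.04912676]), 'qvel': array([-0.03112991, -0.01173376,  0.07312783, -0.05093579, -0.02703703,
       -0.0363823 , -0.03585631]), 'effort': array([-1.04402899e-02, -5.67879152e+01, -5.83841443e+00, -2.79913402e+01,
       -6.90895552e-02,  2.41237879e-02,  4.96867187e-05]), 'eef_pos': array([ 0.2652195 , -0.5927621 ,  0.24278092]), 'tool_rot': array([-1.79897801e+02, -2.92379985e-03,  2.41118275e+01]), 'ft_force': array([-0.69226635, -0.23635811, -0.52745439]), 'moment': array([ 0.0048405 ,  0.04619907, -0.01677593]), 'gripper_force': 0.0, 'opening': 0.9980980513647195}
```

View pics/scene0.png

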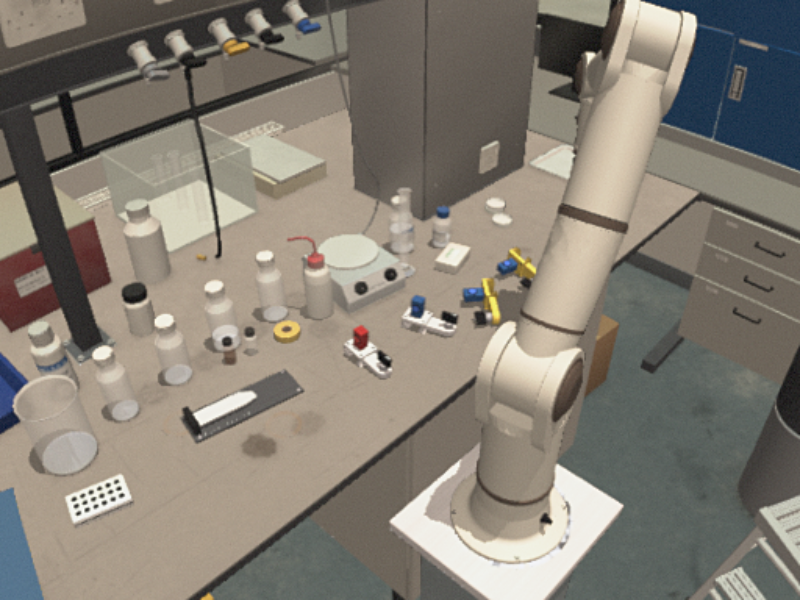

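View pics/top0.png

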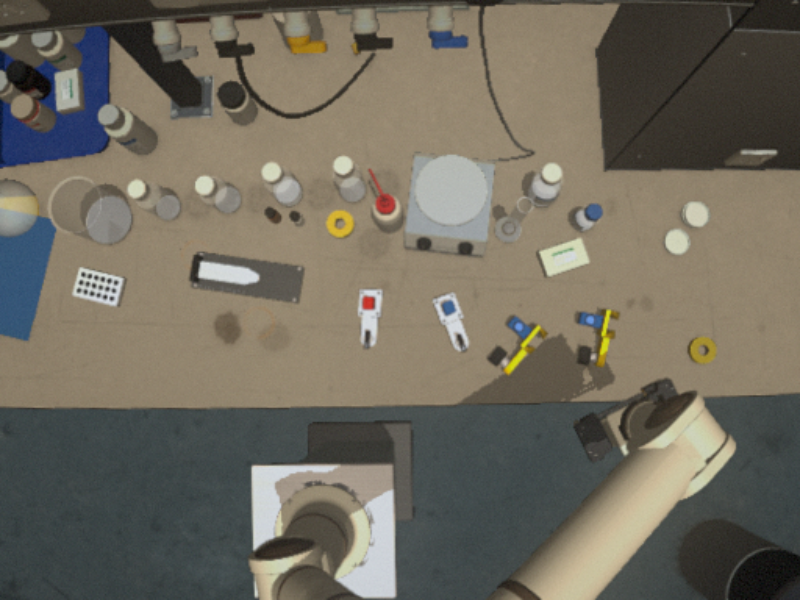

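The scene (800x600 view) shows three candidates. The white carrier with a blue block is at top (448,308) and scene (418,307). The white carrier with a red block is at top (369,303). Two yellow clamps with blue ends are at top (525,345) and (600,335). The one meant is (448,308): it has a blue holder block, a white saddle, and an ear with a black wing towards the robot. The rail is at top (247,277), with its end stop at the left (world +y) and the open end at the right.

```bash
cat >> h.py <<'E'
def big(m,roi):
    x0,y0,x1,y1=roi; z=np.zeros_like(m); z[y0:y1,x0:x1]=m[y0:y1,x0:x1]
    cs,_=cv2.findContours(z,cv2.RETR_EXTERNAL,cv2.CHAIN_APPROX_NONE)
    return max(cs,key=cv2.contourArea)
def cen(k):
    m=cv2.moments(k); return [m["m10"]/m["m00"],m["m01"]/m["m00"]]
def hsv(c): return cv2.cvtColor(c["image"],cv2.COLOR_BGR2HSV)
E
python3 - <<'E'
from h import *
t=cam("top");s=cam("scene")
H=hsv(t)
blue=cv2.inRange(H,(95,110,50),(130,255,255))
k=big(blue,(265,180,310,215)); r=cv2.minAreaRect(k); print("blue",cen(k),r,plane(t,[cen(k)],.079))
Hs=hsv(s);bs=cv2.inRange(Hs,(95,110,40),(130,255,255)); ks=big(bs,(250,180,285,215)); print("blue scene",cen(ks),cv2.boundingRect(ks))
# white of carrier -> principal axis
w=cv2.inRange(H,(0,0,170),(180,60,255)); k=big(w,(270,180,310,230)); 
bx=cv2.boxPoints(cv2.minAreaRect(k)); print("white",cen(k),plane(t,bx,.022)[:,:2])
# black wing
b=cv2.inRange(H,(0,0,0),(180,255,60)); k=big(b,(280,205,305,228)); print("wing",cen(k),cv2.contourArea(k),cv2.minAreaRect(k),plane(t,[cen(k)],.064))
# plate
d=cv2.inRange(H,(0,0,0),(180,255,95))|w
k=big(d,(115,155,200,198)); r=cv2.minAreaRect(k);bx=cv2.boxPoints(r);print("plate",r,plane(t,bx,.008)[:,:2])
k=big(w,(122,160,175,190)); r=cv2.minAreaRect(k);bx=cv2.boxPoints(r);print("dovetail",r,plane(t,bx,.024)[:,:2])
a=cv2.resize(t["image"][175:230,265:320],(440,440),interpolation=cv2.INTER_CUBIC)
e=cv2.resize(t["image"][150:205,110:210],(800,440),interpolation=cv2.INTER_CUBIC)[:, :]
e2=cv2.resize(s["image"][185:220,245:300],(360,229),interpolation=cv2.INTER_CUBIC)
im=np.zeros((600,800,3),np.uint8); im[:300,:300]=cv2.resize(a,(300,300)); im[:229,320:680]=e2; im[300:600,:545]=cv2.resize(e,(545,300)); cv2.imwrite("pics/crop.png",im)
E
```

```text
blue [286.671875, 196.53125] ((286.70001220703125, 196.60003662109375), (6.640782833099365, 6.008327484130859), 71.56504821777344) [[ 0.4885837  -0.28845264  0.079     ]]
blue scene [266.8630490956072, 195.47028423772608] (264, 189, 7, 14)
white [288.312984496124, 202.2475775193798] [[ 0.51037537 -0.25551127]
 [ 0.52846635 -0.3037378 ]
 [ 0.41054307 -0.34718154]
 [ 0.39266722 -0.29926047]]Traceback (most recent call last):
  File "<stdin>", line 11, in <module>
  File "h.py", line 27, in cen
    m=cv2.moments(k); return [m["m10"]/m["m00"],m["m01"]/m["m00"]]
                              ~~~~~~~~^~~~~~~~~
ZeroDivisionError: float division by zero
```

Run:
```python
from h import *
t=cam("top");s=cam("scene")
H=hsv(t);w=cv2.inRange(H,(0,0,170),(180,60,255))
print(H[208:228,284:304,2])
def try_(n,f):
    try: f()
    except Exception as x: print(n,x)
def f1():
    b=cv2.inRange(H,(0,0,0),(180,255,90)); k=big(b,(280,205,305,228)); print("wing",cen(k),cv2.contourArea(k),cv2.minAreaRect(k),plane(t,[cen(k)],.064))
def f2():
    d=cv2.inRange(H,(0,0,0),(180,255,95))|w
    k=big(d,(115,155,200,198)); r=cv2.minAreaRect(k);print("plate",r,plane(t,cv2.boxPoints(r),.008)[:,:2])
def f3():
    k=big(w,(122,160,175,190)); r=cv2.minAreaRect(k);print("dove",r,plane(t,cv2.boxPoints(r),.024)[:,:2])
try_(1,f1);try_(2,f2);try_(3,f3)
C=lambda im,sz:cv2.resize(im,sz,interpolation=cv2.INTER_CUBIC)
im=np.zeros((600,800,3),np.uint8); im[:300,:300]=C(t["image"][175:230,265:320],(300,300)); im[:229,320:680]=C(s["image"][185:220,245:300],(360,229)); im[300:600,:545]=C(t["image"][150:205,110:210],(545,300)); cv2.imwrite("pics/crop.png",im)
```

```text
[[119 175 210 221 221 221 219 222 221 223 222 210 174 141 146 150 149 145
  149 145]
 [138 163 200 222 222 219 219 220 219 221 223 222 178 143 145 145 150 148
  145 146]
 [142 139 178 219 221 222 220 220 221 220 219 221 200 163 148 147 147 149
  144 145]
 [149 121 164 208 221 223 219 219 221 221 222 223 214 171 146 146 146 145
  145 154]
 [148 133 140 189 224 221 204 195 193 193 199 213 222 176 149 148 150 150
  149 147]
 [148 145 131 180 220 223 194 174 153 132 139 194 222 201 169 149 147 147
  149 145]
 [147 142 142 169 202 222 199 172 117  70  70 148 208 220 180 153 146 147
  144 150]
 [147 147 143 137 186 225 222 180 116  57  57 102 195 220 201 168 145 146
  148 147]
 [153 144 142 125 173 218 223 201 142  67  55  82 176 221 215 169 142 149
  144 146]
 [149 148 145 137 160 199 222 200 150  89  55  71 151 199 220 175 147 147
  143 145]
 [148 147 146 144 128 185 215 178 169 121  58  57 110 189 215 195 160 148
  147 148]
 [143 149 147 146 122 170 207 177 188 145  70  62  96 180 218 196 158 148
  149 146]
 [152 149 147 145 133 139 189 198 182 145  86  82 102 158 204 190 161 145
  146 
[... 420 characters left out ...]
 146 147]
 [145 144 147 149 147 147 146 149 149 148 145 147 146 146 148 148 147 146
  149 147]
 [149 149 151 147 146 146 149 147 146 146 143 143 146 147 149 146 145 151
  148 148]]
wing [294.0625, 216.875] 8.0 ((294.0, 217.0), (6.0, 2.0), 90.0) [[ 0.42097915 -0.31189895  0.064     ]]
plate ((156.9159393310547, 176.5524139404297), (70.87967681884766, 22.781217575073242), 8.652542114257812) [[0.55807776 0.30392988]
 [0.63960527 0.29235865]
 [0.59369343 0.03577581]
 [0.51385118 0.0483498 ]]
dove ((146.18702697753906, 174.7530517578125), (38.172943115234375, 10.33438491821289), 8.530765533447266) [[0.57500171 0.27470226]
 [0.61152764 0.26955637]
 [0.58742221 0.13204093]
 [0.5513283  0.13743111]]
```

View pics/crop.png

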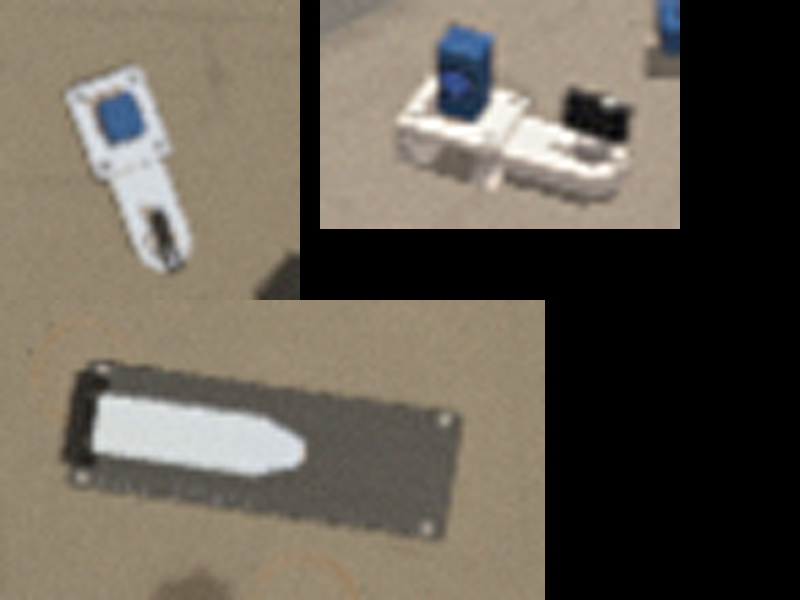

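The crop confirms it: a blue block on a white saddle at crop (120,117), with a black wing towards the robot at (160,232). The rail's dovetail is white and the stop is black at the left. Next I'll work out the approach.

```bash
cat >> h.py <<'E'
def go(*wps):
    o=get_obs(); p=np.array(o["eef_pos"]); M=R.from_euler('xyz',o["tool_rot"],degrees=True)
    print("t",round(o["time"],2),"p",np.round(p,4),"rot",np.round(o["tool_rot"],1),"j",np.round(o["joints"],0),"F",np.round(o["ft_force"],1),"op",round(o["opening"]*91.8,1))
    for x,y,z,yaw in wps:
        d=M.inv().apply(np.array([x,y,z])-p)*100
        rv=(M.inv()*R.from_euler('xyz',[180,0,yaw],degrees=True)).as_rotvec(degrees=True)
        print(np.round(d,2),np.round(rv,2))
E
python3 -c "
from h import *
go((.489,-.2885,.18,20),(.489,-.2885,.06,20))"
```

```text
t 0.3 p [ 0.2654 -0.5931  0.2433] rot [-180.    -0.    24.1] j [ 81.  29. -24.  89.  13.  65. -12.] F [-1.  -0.5 -0.2] op 91.8
[ 32.85 -18.66   6.35] [-0.04 -0.    4.11]
[ 32.85 -18.65  18.35] [-0.04 -0.    4.11]
```

Request:
step_arm:
  steps: [32.9,-18.7,6.3,0,0,4.1,9.18,32.9,-18.7,6.3,0,0,4.1,9.18,32.9,-18.7,6.3,0,0,4.1,9.18,32.9,-18.7,6.3,0,0,4.1,9.18,32.9,-18.7,6.3,0,0,4.1,9.18,32.9,-18.7,6.3,0,0,4.1,9.18,32.9,-18.7,6.3,0,0,4.1,9.18,32.9,-18.7,6.3,0,0,4.1,9.18,32.9,-18.7,6.3,0,0,4.1,9.18,32.9,-18.7,6.3,0,0,4.1,9.18]
  grip_force: 40

```text
time: 1.55
eef_pos: [0.4884, -0.2903, 0.1809]
tool_rot: [180.0, 0.0, 19.8]
ft_force: [0.4, 0.2, 0.4]
opening: 1.0
gripper_force: 0.0
```

```bash
python3 -c "
from h import *
go((.489,-.2885,.06,20))
t=cam('top');s=cam('scene')
C=lambda im,sz:cv2.resize(im,sz,interpolation=cv2.INTER_CUBIC)
P=proj(s,[[.489,-.2885,.079],[.489,-.2885,.029]]);print(P)
cv2.imwrite('pics/a1.png',np.hstack([C(t['image'][160:240,240:330],(400,356)),C(s['image'][150:230,220:310],(400,356))]))"
```

```text
t 1.55 p [ 0.4884 -0.2903  0.1809] rot [180.    0.   19.8] j [ 51.  25. -29. 104.  15.  54. -55.] F [0.4 0.2 0.4] op 91.8
[ 0.12 -0.15 12.09] [ 0.04  0.03 -0.18]
[[267.4386907  191.34421026]
 [267.30349858 202.12793781]]
```

Request:
step_arm:
  steps: [0.1,-0.15,4,0,0,0,9.18,0.1,-0.15,8,0,0,0,9.18,0.1,-0.15,11,0,0,0,9.18,0.1,-0.15,12.1,0,0,0,9.18,0.1,-0.15,12.1,0,0,0,9.18,0.1,-0.15,12.1,0,0,0,4,0.1,-0.15,12.1,0,0,0,2,0.1,-0.15,12.1,0,0,0,1,0.1,-0.15,12.1,0,0,0,1,0.1,-0.15,12.1,0,0,0,1,0.1,-0.15,12.1,0,0,0,1]
  grip_force: 40

```text
time: 3.02
eef_pos: [0.4898, -0.2864, 0.0597]
tool_rot: [-180.0, 0.0, 20.0]
ft_force: [0.1, 0.7, -0.7]
opening: 0.399
gripper_force: 0.0
```

```bash
python3 -c "
from h import *
o=get_obs();p=o['eef_pos'];go((p[0],p[1],.2,20))"
```

```text
t 3.02 p [ 0.4898 -0.2864  0.0597] rot [-180.    0.   20.] j [ 47.  35. -25. 108.  22.  42. -60.] F [ 0.1  0.7 -0.7] op 36.6
[ -0.    -0.   -14.03] [-0.01  0.    0.01]
```

Request:
step_arm:
  steps: [0,0,0,0,0,0,1,0,0,0,0,0,0,1,0,0,0,0,0,0,1,0,0,0,0,0,0,1]

```text
time: 3.52
eef_pos: [0.4901, -0.2867, 0.0598]
tool_rot: [180.0, -0.0, 20.0]
ft_force: [1.4, -0.5, -1.2]
opening: 0.258
gripper_force: 39.8
```

```bash
python3 -c "
from h import *
u=np.array([.1719,.985]);r0=np.array([.5765,.1737])
a=r0-.095*u
o=get_obs();p=o['eef_pos'];go((p[0],p[1],.19,20),(*a,.19,-9.9));print(a)"
```

```text
t 3.52 p [ 0.4901 -0.2867  0.0598] rot [180.  -0.  20.] j [ 47.  35. -25. 108.  22.  42. -60.] F [ 1.4 -0.5 -1.2] op 23.7
[ 1.000e-02  1.000e-02 -1.302e+01] [ 0.03 -0.02  0.01]
[ 19.14 -32.06 -13.03] [ 2.000e-02 -3.000e-02  2.991e+01]
[0.5601695 0.080125 ]
```

Request:
step_arm:
  steps: [0,0,-2,0,0,0,1,0,0,-6,0,0,0,1,0,0,-10,0,0,0,1,0,0,-13,0,0,0,1,2,-3.3,-13,0,0,3,1,4.1,-6.9,-13,0,0,6.4,1,6.5,-10.9,-13,0,0,10,1,9,-15,-13,0,0,14,1,11.5,-19.2,-13,0,0,18,1,14,-23.4,-13,0,0,22,1,16.2,-27.1,-13,0,0,25.3,1,18,-30,-13,0,0,28,1,19.1,-32,-13,0,0,29.9,1,19.1,-32,-13,0,0,29.9,1,19.1,-32,-13,0,0,29.9,1]

```text
time: 5.4
eef_pos: [0.5593, 0.0785, 0.1899]
tool_rot: [179.9, 0.0, -9.9]
ft_force: [-0.4, 0.2, -4.1]
opening: 0.262
gripper_force: 39.8
```

Run:
```python
from h import *
go((.5602,.0801,.069,-9.9),(.5602,.0801,.09,-9.9))
t=cam("top");s=cam("scene")
C=lambda im,sz:cv2.resize(im,sz,interpolation=cv2.INTER_CUBIC)
cv2.imwrite('pics/a2.png',np.hstack([C(t['image'][140:240,110:210],(400,400)),C(s['image'][170:290,100:220],(400,400))]))
```

```text
t 5.4 p [0.5593 0.0785 0.1899] rot [179.9   0.   -9.9] j [  13.   24.  -30.  104.   15.   55. -123.] F [-0.4  0.2 -4.1] op 24.0
[ 0.07 -0.18 12.09] [0.07 0.03 0.02]
[ 0.07 -0.18  9.99] [0.07 0.03 0.02]
```

View pics/a2.png

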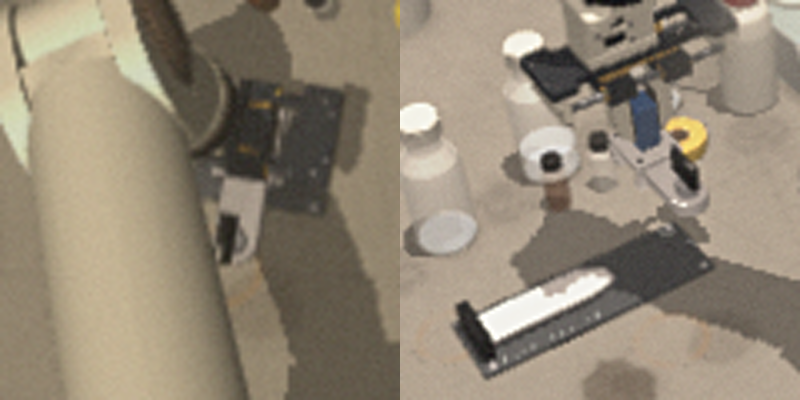

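The carrier hangs straight in the grip, at about (650,130) in the right half, over the bare plate. I'll lower it gently.

Request:
step_arm:
  steps: [0.1,-0.1,4,0,0,0,1,0.1,-0.1,8,0,0,0,1,0.1,-0.1,10.5,0,0,0,1,0.1,-0.1,11.5,0,0,0,1,0.1,-0.1,11.8,0,0,0,1,0.1,-0.1,12.0,0,0,0,1,0.1,-0.1,12.1,0,0,0,1,0.1,-0.1,12.1,0,0,0,1]

```text
time: 6.5
eef_pos: [0.5614, 0.0804, 0.0693]
tool_rot: [-180.0, -0.1, -9.9]
ft_force: [-0.4, 1.0, -3.0]
opening: 0.261
gripper_force: 39.8
```

Run:
```python
from h import *
go((.5602,.0801,.068,-9.9))
t=cam("top");s=cam("scene")
C=lambda im,sz:cv2.resize(im,sz,interpolation=cv2.INTER_CUBIC)
cv2.imwrite('pics/a3.png',np.hstack([C(t['image'][140:220,110:190],(400,400)),C(s['image'][190:270,130:210],(400,400))]))
# predicted points if holder centre is at TCP
o=get_obs();M=R.from_euler('z',-9.9,degrees=True);b=np.array([o['eef_pos'][0],o['eef_pos'][1],.008])
for n,c in(("top",t),("scene",s)):
    print(n,np.round(proj(c,b+M.apply([[-.098,0,.022],[-.014,.012,.037],[-.014,-.012,.037],[-.08,0,.064],[-.03,.025,.0295],[-.03,-.025,.0295]])),1).tolist())
```

```text
t 6.5 p [0.5614 0.0804 0.0693] rot [-1.8e+02 -1.0e-01 -9.9e+00] j [   9.   34.  -26.  108.   21.   43. -129.] F [-0.4  1.  -3. ] op 23.9
[-0.11  0.05  0.13] [-0.01 -0.06  0.01]
top [[175.2, 207.0], [174.9, 182.2], [181.6, 183.2], [173.2, 201.0], [171.0, 186.4], [184.9, 188.6]]
scene [[191.7, 259.2], [175.4, 242.9], [181.7, 239.9], [187.6, 246.6], [174.5, 248.8], [187.7, 242.6]]
```

View pics/a3.png

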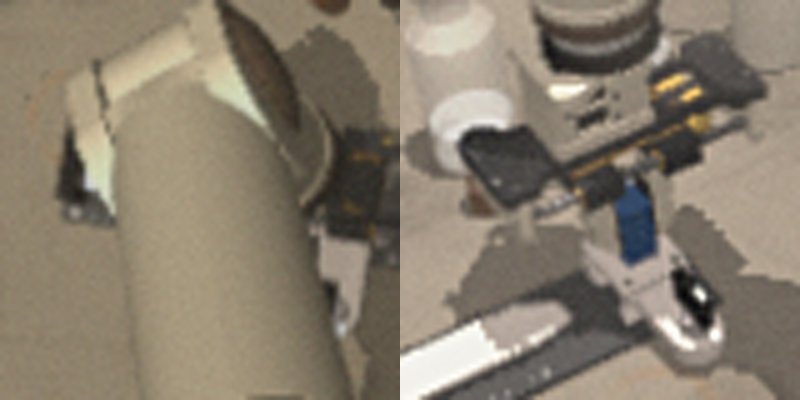

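The carrier sits just above the bare plate in front of the nose. The blue block's lower corners at (625,262) and (658,250) match the prediction, so the holder is centred in the jaws. I'll set it down, soften the grip and slide onto the nose.

Request:
step_arm:
  steps: [-0.1,0,0.1,0,0,0,1,-0.1,0,0.15,0,0,0,1,-0.1,0,0.15,0,0,0,1,-0.1,-0.8,0.15,0,0,0,1,-0.1,-1.6,0.15,0,0,0,1,-0.1,-2.4,0.15,0,0,0,1,-0.1,-3.2,0.15,0,0,0,1,-0.1,-4,0.15,0,0,0,1,-0.1,-4.8,0.15,0,0,0,1,-0.1,-5.6,0.15,0,0,0,1,-0.1,-6.4,0.15,0,0,0,1,-0.1,-7.2,0.15,0,0,0,1,-0.1,-8,0.15,0,0,0,1]
  grip_force: 15

```text
time: 8.22
eef_pos: [0.5743, 0.1596, 0.0678]
tool_rot: [180.0, -0.1, -9.9]
ft_force: [-0.5, -2.7, 6.5]
opening: 0.259
gripper_force: 15.0
```

```bash
cat >> h.py <<'E'
def rail():
    o=get_obs();p=o["eef_pos"];d=p[:2]-[.5765,.1737]
    M=R.from_euler('z',-9.9,degrees=True).inv()
    print("rail xy mm",np.round([1e3*(d@[.985,-.1719]),1e3*(d@[.1719,.985])],1),"z",p[2].round(4),"Frail",M.apply(o["ft_force"]).round(1),"M",M.apply(o["moment"]).round(2),"j7",o["joints"][6].round(),"yaw",o["tool_rot"].round(1),"op",o["opening"]*91.8,"t",o["time"])
E
python3 -c "
from h import *
rail()"
```

```text
rail xy mm [  0.3 -14.3] z 0.0678 Frail [-0.1 -2.8  6.5] M [-0.82  0.21  0.12] j7 -136.0 yaw [ 1.8e+02 -1.0e-01 -9.9e+00] op 23.789764296304174 t 8.225
```

Request:
step_arm:
  steps: [0,-0.8,-0.05,0,0,0,1,0,-1.6,-0.05,0,0,0,1,0,-2.4,-0.05,0,0,0,1,0,-3.2,-0.05,0,0,0,1,0,-4,-0.05,0,0,0,1,0,-4.8,-0.05,0,0,0,1,0,-5.6,-0.05,0,0,0,1,0,-6.4,-0.05,0,0,0,1,0,-7.2,-0.05,0,0,0,1,0,-7.9,-0.05,0,0,0,1,0,-8.4,-0.05,0,0,0,1,0,-8.7,-0.05,0,0,0,1,0,-8.8,-0.05,0,0,0,1]

```text
time: 9.85
eef_pos: [0.5889, 0.2462, 0.0678]
tool_rot: [180.0, 0.0, -9.9]
ft_force: [-0.5, -2.4, 5.5]
opening: 0.26
gripper_force: 15.0
```

```bash
python3 -c "
from h import *
rail()"
```

```text
rail xy mm [-0.3 73.6] z 0.0678 Frail [-0.1 -2.5  5.5] M [-0.7   0.31  0.08] j7 -142.0 yaw [180.    0.   -9.9] op 23.890479872112106 t 9.85
```

Not yet against the stop (only about 2.5 N of drag). I'll push on gently and watch for a force rise.

Request:
step_arm:
  steps: [0,-0.1,0,0,0,0,1,0,-0.2,0,0,0,0,1,0,-0.3,0,0,0,0,1,0,-0.3,0,0,0,0,1]

```text
time: 10.35
eef_pos: [0.5893, 0.248, 0.0678]
tool_rot: [179.9, 0.0, -9.9]
ft_force: [-1.6, -5.4, 6.2]
opening: 0.261
gripper_force: 15.0
```

```bash
python3 -c "
from h import *
rail()"
```

```text
rail xy mm [-0.1 75.4] z 0.0678 Frail [-0.6 -5.5  6.2] M [-0.93  0.38  0.1 ] j7 -142.0 yaw [179.9   0.   -9.9] op 23.919603055487002 t 10.35
```

Request:
step_arm:
  steps: [0,-0.2,0,0,0,0,1,0,-0.4,0,0,0,0,1,0,-0.4,0,0,0,0,1,0,-0.4,0,0,0,0,1]

```text
time: 10.85
eef_pos: [0.5899, 0.2481, 0.0675]
tool_rot: [179.6, 0.1, -10.0]
ft_force: [-3.6, -10.3, 8.8]
opening: 0.259
gripper_force: 15.0
```

```bash
python3 -c "
from h import *
rail()"
```

```text
rail xy mm [ 0.4 75.6] z 0.0675 Frail [ -1.8 -10.7   8.8] M [-2.41  0.46  0.22] j7 -142.0 yaw [ 1.796e+02  1.000e-01 -1.000e+01] op 23.784382139189187 t 10.85
```

It's home: the force rises with no more travel. I'll relax the push, open and lift.

Request:
step_arm:
  steps: [0,0.3,0,0,0,0,1,0,0.3,0,0,0,0,2.6,0,0.3,0,0,0,0,4,0,0.3,0,0,0,0,6,0,0.3,0,0,0,0,6,0,0.3,0,0,0,0,6,0,0.3,-3,0,0,0,6,0,0.3,-7,0,0,0,6,0,0.3,-11,0,0,0,6,0,0.3,-14,0,0,0,6,0,0.3,-14,0,0,-10,6,0,0.3,-14,0,0,-20,6,0,0.3,-14,0,0,-30,6,0,0.3,-14,0,0,-40,6,0,0.3,-14,0,0,-50,6,0,0.3,-14,0,0,-60,6,0,0.3,-14,0,0,-70,6,0,0.3,-14,0,0,-80,6,0,0.3,-14,0,0,-90,6,0,0.3,-14,0,0,-90,6]

```text
time: 13.35
eef_pos: [0.5895, 0.25, 0.2075]
tool_rot: [-180.0, -0.0, 80.0]
ft_force: [0.6, -0.2, 0.2]
opening: 0.655
gripper_force: 0.0
```

```bash
python3 -c "
from h import *
rail()
go((.5106,.2614,.19,165))"
```

```text
rail xy mm [-0.3 77.4] z 0.2075 Frail [ 0.6 -0.1  0.2] M [ 0.01 -0.09  0.03] j7 -57.0 yaw [-180.   -0.   80.] op 60.15440666709619 t 13.35
t 13.35 p [0.5895 0.25   0.2075] rot [-180.   -0.   80.] j [  8.  36. -49.  92.  29.  66. -57.] F [ 0.6 -0.2  0.2] op 60.2
[-0.25 -7.96  1.76] [-1.000e-02 -4.000e-02 -8.498e+01]
```

Run:
```python
from h import *
t=cam("top");s=cam("scene")
C=lambda im,sz:cv2.resize(im,sz,interpolation=cv2.INTER_CUBIC)
cv2.imwrite('pics/a4.png',np.hstack([C(t['image'][150:220,110:180],(400,400)),C(s['image'][210:290,100:180],(400,400))]))
M=R.from_euler('z',-9.9,degrees=True);b=np.array([.5894,.2476,.008])
for a in (0,.25):
    w=np.array([-.08,0,0]);e=np.array([np.cos(a),-np.sin(a),0])*.02
    print(a,np.round(proj(s,b+M.apply([w+e+[0,0,.064],w-e+[0,0,.064],w+e+[0,0,.037],w-e+[0,0,.037]])),1).tolist())
print(np.round(proj(s,b+M.apply([[-.014,.012,.079],[-.014,-.012,.079],[-.014,.012,.0295]])),1).tolist())
```

```text
0 [[136.8, 265.8], [142.4, 273.6], [138.3, 271.8], [143.9, 279.7]]
0.25 [[138.3, 265.2], [140.8, 274.2], [139.8, 271.3], [142.3, 280.2]]
[[126.2, 255.3], [133.2, 252.1], [129.2, 266.4]]
```

View pics/a4.png

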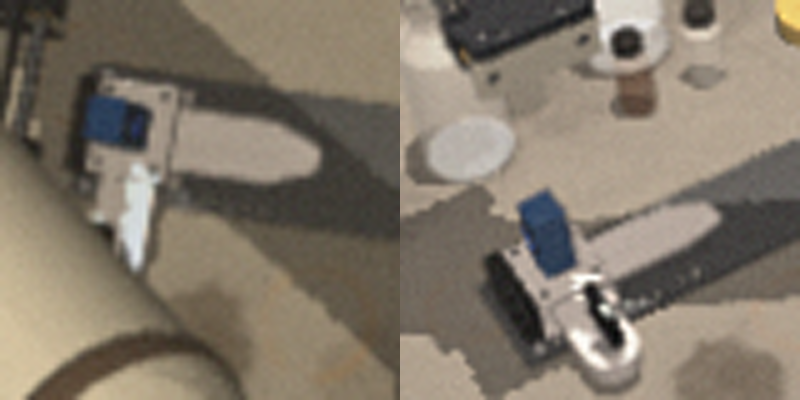

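The carrier is home against the black stop: block at (547,235), stop at (515,295) in the right half. The wing at (600,310) lies about along the ear, at an angle of about 0.1. The top view agrees. Next I'll move above the wing.

Request:
step_arm:
  steps: [-0.1,-2,0,0,0,-10,3.5,-0.1,-4,0,0,0,-20,3.5,-0.1,-6,0,0,0,-30,3.5,-0.1,-8,0,0,0,-40,3.5,-0.1,-8,0,0,0,-50,3.5,-0.1,-8,2,0,0,-60,3.5,-0.1,-8,4,0,0,-70,3.5,-0.1,-8,6,0,0,-80,3.5,-0.1,-8,6,0,0,-83,3.5,-0.1,-8,6,0,0,-83,3.5,-0.1,-8,6,0,0,-83,3.5]

```text
time: 14.82
eef_pos: [0.5108, 0.2629, 0.1481]
tool_rot: [180.0, 0.0, 163.0]
ft_force: [-0.3, 0.7, 0.3]
opening: 0.384
gripper_force: 0.0
```

Run:
```python
from h import *
rail()
go((.5109,.2628,.060,163))
t=cam("top");s=cam("scene")
C=lambda im,sz:cv2.resize(im,sz,interpolation=cv2.INTER_CUBIC)
cv2.imwrite('pics/a5.png',np.hstack([C(t['image'][150:220,110:180],(400,400)),C(s['image'][210:290,100:180],(400,400))]))
```

```text
rail xy mm [-80.1  76.6] z 0.1481 Frail [-0.4  0.7  0.3] M [ 0.08 -0.1   0.01] j7 8.0 yaw [180.   0. 163.] op 35.24634269450526 t 14.825
t 14.82 p [0.5108 0.2629 0.1481] rot [180.   0. 163.] j [ 16.  43. -66. 104.  45.  63.   8.] F [-0.3  0.7  0.3] op 35.2
[-0.01 -0.01  8.81] [ 0.01  0.04 -0.02]
```

View pics/a5.png

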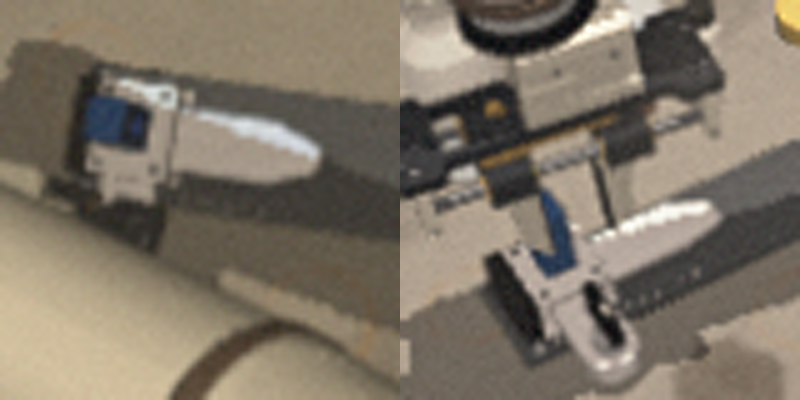

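The fingers at (540,240) and (605,200) straddle the wing at (600,305). I'll descend and close.

Request:
step_arm:
  steps: [0,0,3,0,0,0,3.5,0,0,6,0,0,0,3.5,0,0,8,0,0,0,3.5,0,0,8.8,0,0,0,3.5,0,0,8.8,0,0,0,3.5,0,0,8.8,0,0,0,2,0,0,8.8,0,0,0,1,0,0,8.8,0,0,0,0.3,0,0,8.8,0,0,0,0.3,0,0,8.8,0,0,0,0.3,0,0,8.8,0,0,0,0.3]
  grip_force: 20

```text
time: 16.3
eef_pos: [0.5105, 0.2629, 0.0598]
tool_rot: [180.0, -0.0, 163.1]
ft_force: [-0.4, 1.5, 0.4]
opening: 0.204
gripper_force: 20.0
```

```bash
python3 -c "
from h import *
rail()"
```

```text
rail xy mm [-80.3  76.6] z 0.0598 Frail [-0.7  1.4  0.4] M [ 0.2   0.01 -0.  ] j7 3.0 yaw [180.   -0.  163.1] op 18.70749505253985 t 16.3
```

Request:
step_arm:
  steps: [0,0,0,0,0,0,0.3,0,0,0,0,0,0,0.3,0,0,0,0,0,0,0.3]

```text
time: 16.68
eef_pos: [0.5105, 0.2628, 0.0597]
tool_rot: [180.0, -0.0, 163.1]
ft_force: [-1.4, 0.7, 1.2]
opening: 0.209
gripper_force: 20.0
```

Run:
```python
from h import *
rail()
t=cam("top");s=cam("scene")
C=lambda im,sz:cv2.resize(im,sz,interpolation=cv2.INTER_CUBIC)
cv2.imwrite('pics/a6.png',np.hstack([C(t['image'][150:220,110:180],(300,300)),C(s['image'][225:295,105:175],(500,500))[:300] if 0 else C(s['image'][240:290,110:160],(300,300))]))
```

```text
rail xy mm [-80.4  76.5] z 0.0597 Frail [-1.5  0.5  1.2] M [0.25 0.07 0.04] j7 3.0 yaw [180.   -0.  163.1] op 19.156204612957065 t 16.675
```

View pics/a6.png

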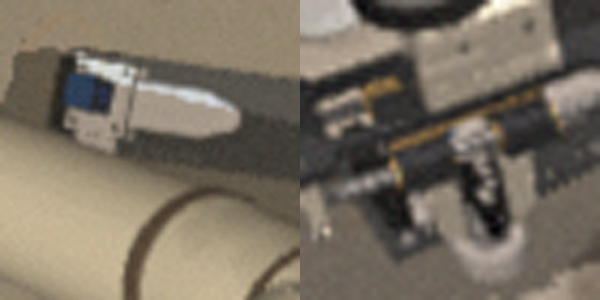

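The opening stays at 19 mm, so the fingertips (35 mm above the underside) are probably on the hub below the wing (lower edge at 37 mm). I'll open, rise 7 mm and close again.

Request:
step_arm:
  steps: [0,0,0,0,0,0,3,0,0,0,0,0,0,3,0,0,-0.7,0,0,0,3,0,0,-0.7,0,0,0,3,0,0,-0.7,0,0,0,1.5,0,0,-0.7,0,0,0,0.3,0,0,-0.7,0,0,0,0.3,0,0,-0.7,0,0,0,0.3,0,0,-0.7,0,0,0,0.3,0,0,-0.7,0,0,0,0.3]

```text
time: 18.02
eef_pos: [0.5106, 0.2628, 0.0667]
tool_rot: [180.0, -0.0, 163.1]
ft_force: [0.4, -0.1, -0.5]
opening: 0.106
gripper_force: 19.9
```

```bash
python3 -c "
from h import *
rail()"
```

```text
rail xy mm [-80.2  76.4] z 0.0667 Frail [ 0.5 -0.1 -0.5] M [ 0.2  -0.22  0.04] j7 3.0 yaw [180.   -0.  163.1] op 9.731217976372587 t 18.025
```

The wing is gripped at 9.7 mm. Now I'll turn clockwise.

Request:
step_arm:
  steps: [0,0,0,0,0,5,0.3,0,0,0,0,0,11,0.3,0,0,0,0,0,17,0.3,0,0,0,0,0,23,0.3,0,0,0,0,0,29,0.3,0,0,0,0,0,35,0.3,0,0,0,0,0,41,0.3,0,0,0,0,0,47,0.3,0,0,0,0,0,53,0.3,0,0,0,0,0,59,0.3,0,0,0,0,0,64,0.3,0,0,0,0,0,68,0.3,0,0,0,0,0,68,0.3]

```text
time: 19.65
eef_pos: [0.5108, 0.2632, 0.0671]
tool_rot: [179.9, -0.0, 95.2]
ft_force: [0.9, 1.0, 0.5]
opening: 0.109
gripper_force: 19.9
```

```bash
python3 -c "
from h import *
rail()"
```

```text
rail xy mm [-80.1  76.8] z 0.0671 Frail [0.7 1.1 0.5] M [ 0.26 -0.27  0.06] j7 -56.0 yaw [179.9  -0.   95.2] op 9.960458486420217 t 19.65
```

Expected stop at yaw ≈ 90. I'll go on slowly to feel it.

Request:
step_arm:
  steps: [0,0,0,0,0,2,0.3,0,0,0,0,0,4,0.3,0,0,0,0,0,6,0.3,0,0,0,0,0,8,0.3,0,0,0,0,0,8,0.3,0,0,0,0,0,8,0.3]

```text
time: 20.4
eef_pos: [0.5108, 0.2627, 0.0669]
tool_rot: [180.0, 0.0, 87.1]
ft_force: [0.8, 0.8, 1.5]
opening: 0.112
gripper_force: 20.0
```

```bash
python3 -c "
from h import *
rail()"
```

```text
rail xy mm [-80.1  76.4] z 0.0669 Frail [0.7 0.9 1.5] M [ 0.33 -0.43  0.13] j7 -63.0 yaw [180.    0.   87.1] op 10.278608247756386 t 20.4
```

The moment and opening are beginning to rise. I'll grip harder and push a few degrees further to seat it firmly.

Request:
step_arm:
  steps: [0,0,0,0,0,0,0.3,0,0,0,0,0,2,0.3,0,0,0,0,0,4,0.3,0,0,0,0,0,6,0.3,0,0,0,0,0,6,0.3,0,0,0,0,0,6,0.3]
  grip_force: 40

```text
time: 21.15
eef_pos: [0.5109, 0.2637, 0.067]
tool_rot: [180.0, -0.1, 81.2]
ft_force: [3.0, 3.2, 2.0]
opening: 0.107
gripper_force: 40.3
```

```bash
python3 -c "
from h import *
rail()"
```

```text
rail xy mm [-80.1  77.3] z 0.067 Frail [2.5 3.7 2. ] M [ 1.29 -0.48  0.59] j7 -68.0 yaw [ 1.80e+02 -1.00e-01  8.12e+01] op 9.809755700632472 t 21.15
```

A firm stop, with the moment at 0.6 N m against 0.04 N m of friction. I'll release and lift.

Request:
step_arm:
  steps: [0,0,0,0,0,0,3,0,0,0,0,0,0,3.5,0,0,0,0,0,0,3.5,0,0,0,0,0,0,3.5,0,0,-3,0,0,0,3.5,0,0,-7,0,0,0,3.5,0,0,-11,0,0,0,3.5,0,0,-15,0,0,0,3.5,-5,0,-19,0,0,0,3.5,-10,0,-19,0,0,0,3.5,-15,0,-19,0,0,0,3.5,-20,0,-19,0,0,0,3.5,-25,0,-19,0,0,0,3.5,-30,0,-19,0,0,0,3.5,-30,0,-19,0,0,0,3.5]

```text
time: 23.02
eef_pos: [0.4631, -0.0385, 0.2563]
tool_rot: [-179.9, 0.1, 80.6]
ft_force: [0.4, 1.4, -0.0]
opening: 0.381
gripper_force: 0.0
```

Run:
```python
from h import *
rail()
t=cam("top");s=cam("scene")
C=lambda im,sz:cv2.resize(im,sz,interpolation=cv2.INTER_CUBIC)
cv2.imwrite('pics/a7.png',np.hstack([C(t['image'][150:220,110:180],(400,400)),C(s['image'][235:295,100:160],(400,400))]))
```

```text
rail xy mm [ -75.2 -228.5] z 0.2563 Frail [ 0.2  1.5 -0. ] M [ 0.   -0.12 -0.03] j7 -19.0 yaw [-1.799e+02  1.000e-01  8.060e+01] op 34.96430885178017 t 23.025
```

View pics/a7.png

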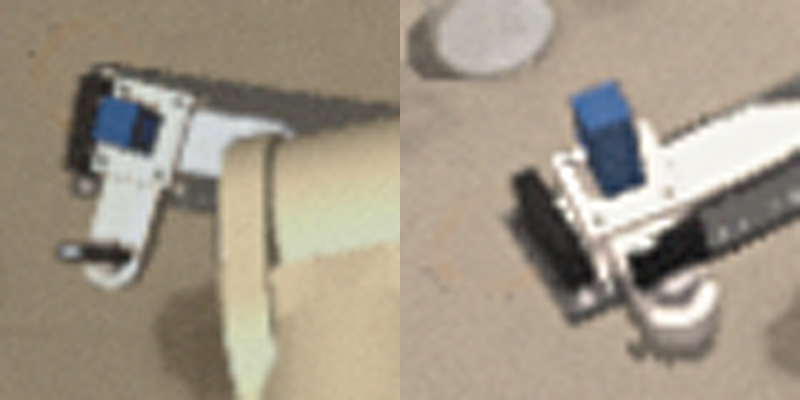

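The wing now lies nearly along the rail: (95,253) in the left half, (670,250) in the right. The saddle is by the stop but may be slightly skewed, so I'll measure it.

Run:
```python
from h import *
t=cam("top");s=cam("scene");H=hsv(t)
def rc(P): 
    d=P[:,:2]-[.5765,.1737]; return np.round(1e3*np.c_[d@[.985,-.1719],d@[.1719,.985]],1).tolist()
blue=cv2.inRange(H,(95,110,110),(130,255,255));k=big(blue,(115,155,145,185));print("blue top",cen(k),rc(plane(t,[cen(k)],.087)))
w=cv2.inRange(H,(0,0,165),(180,60,255));z=np.zeros_like(w);z[180:202,118:145]=w[180:202,118:145]
# ear mid-points per row, z=.030
rows=[]
for v in range(183,192):
    u=np.where(z[v])[0]
    if len(u): rows.append([(u.min()+u.max())/2,v]); print(v,u.min(),u.max(),end=' | ')
P=plane(t,rows,.030);Q=np.array(rc(P));print();print(Q.tolist());print("ear yaw rel rail",np.degrees(np.arctan2(np.polyfit(Q[:,0],Q[:,1],1)[0],1)))
b=cv2.inRange(H,(0,0,0),(180,255,80));z=np.zeros_like(b);z[188:200,117:136]=b[188:200,117:136];k=big(z,(117,188,136,200))
ys,xs=np.nonzero(z);print(np.c_[xs,ys][:40].tolist())
c,_,a=cv2.minAreaRect(k); line=cv2.fitLine(k,cv2.DIST_L2,0,.01,.01).ravel();e=[line[2:]-8*line[:2],line[2:]+8*line[:2]];q=np.array(rc(plane(t,e,.072)));dq=q[1]-q[0];print("wing",rc(plane(t,[cen(k)],.072)),"angle from rail x cw",np.degrees(np.arctan2(-dq[1],dq[0])))
print(t["image"][160:182,121:140].max(2))
M=R.from_euler('z',-9.9,degrees=True);b0=np.array([.5765,.1737,0])
for yw in(0,-4):
  c0=b0+M.apply([0,.075,.008]);N=M*R.from_euler('z',yw,degrees=True)
  pts=c0+N.apply([[-.03,.025,.0295],[-.03,-.025,.0295],[.03,.025,.0295],[.03,-.025,.0295]])
  print(yw,"top",proj(t,pts).round(1).tolist(),"scene",proj(s,pts).round(1).tolist())
```

```text
blue top [129.85792349726776, 170.62841530054644] [[-0.1, 68.2]]
183 128 137 | 184 128 136 | 185 127 136 | 186 127 136 | 187 127 136 | 188 126 135 | 189 126 135 | 190 126 135 | 191 126 135 | 
[[-37.0, 71.6], [-40.7, 72.7], [-44.5, 73.9], [-48.0, 73.2], [-51.4, 72.6], [-55.5, 75.5], [-59.0, 74.9], [-62.4, 74.3], [-65.9, 73.6]]
ear yaw rel rail -4.587790459783805
[[124, 193], [125, 193], [126, 193], [127, 193], [128, 193], [129, 193], [130, 193], [124, 194], [125, 194], [126, 194], [127, 194], [128, 194], [129, 194], [130, 194], [131, 194], [132, 194], [124, 195], [125, 195], [126, 195], [127, 195], [128, 195], [129, 195], [130, 195], [131, 195], [132, 195], [130, 196]]
wing [[-79.6, 66.0]] angle from rail x cw 85.864117478241
[[145 144 147 145 148 146 149 139 140 141 144 147 148 149 151 147 146 145
  147]
 [150 143 151 146 138 110  96 106  95  90 111 117 139 146 141 139 142 141
  142]
 [143 151 146 143 117  85 103 152 141  99  90  86  88  87  90  81  83 116
  115]
 [150 147 128  81  60  54  73 101 112 129 118 110 108  97  81  77  82  91
   88]
 [146 146 121  61  45  48  43  49  72 163
[... 1002 characters left out ...]
12
  211]
 [ 92  58  50  45  59 125 143 164 206 214 214 212 183 179 151 168 211 218
  211]
 [ 87  53  48  41  59 150 142 154 199 214 214 213 216 211 213 212 214 214
  203]
 [100  71  56  44  57 151 169 185 208 211 213 209 212 213 214 211 189 197
  197]
 [135 105  75  63  62  71 116 163 202 200 205 202 213 211 213 204 143 165
  190]
 [137 116  93 114 108  84  94 171 204 194 197 195 210 197 207 200 177 176
  181]]
0 top [[124.5, 179.6], [138.0, 181.7], [127.5, 162.9], [141.0, 164.9]] scene [[127.5, 271.1], [141.8, 264.5], [120.0, 260.0], [134.0, 253.7]]
-4 top [[124.0, 179.0], [137.3, 182.1], [128.2, 162.6], [141.5, 165.5]] scene [[126.7, 271.1], [141.4, 265.0], [120.4, 259.5], [134.8, 253.7]]
```

The holder is about 6 mm off the stop and skewed about 4.6°: the seating torque turned the carrier about the held knob, within the rail clearance. To mend it I'll loosen the knob, square the carrier against the stop by its block, then retighten with a sideways pull to keep it seated and less torque.

```bash
python3 -c "
from h import *
go((.5108,.263,.15,83),(.5108,.263,.067,83))"
```

```text
t 23.23 p [ 0.4643 -0.0322  0.2569] rot [180.   -0.   81.2] j [ 50.  13. -55. 113.  12.  60. -19.] F [ 0.1  0.7 -0.8] op 34.8
[29.88  0.09 10.7 ] [ 0.01 -0.03 -1.78]
[29.88  0.08 19.  ] [ 0.01 -0.03 -1.78]
```

Request:
step_arm:
  steps: [5,0.1,0,0,0,-1.8,3.5,10.5,0.1,0,0,0,-1.8,3.5,16,0.1,1,0,0,-1.8,3.5,21.5,0.1,3,0,0,-1.8,3.5,26.5,0.1,6,0,0,-1.8,3.5,29.9,0.1,9,0,0,-1.8,3.5,29.9,0.1,12,0,0,-1.8,3.5,29.9,0.1,15.5,0,0,-1.8,3.5,29.9,0.1,18,0,0,-1.8,3.5,29.9,0.1,19,0,0,-1.8,2,29.9,0.1,19,0,0,-1.8,0.3,29.9,0.1,19,0,0,-1.8,0.3,29.9,0.1,19,0,0,-1.8,0.3,29.9,0.1,19,0,0,-1.8,0.3]
  grip_force: 20

```text
time: 24.98
eef_pos: [0.5111, 0.2629, 0.0677]
tool_rot: [180.0, -0.1, 83.0]
ft_force: [-4.9, 2.5, 4.6]
opening: 0.101
gripper_force: 19.9
```

```bash
python3 -c "
from h import *
rail()"
```

```text
rail xy mm [-79.8  76.6] z 0.0677 Frail [-5.3  1.6  4.6] M [0.4  0.88 0.16] j7 -67.0 yaw [ 1.8e+02 -1.0e-01  8.3e+01] op 9.307122409966487 t 24.975
```

Request:
step_arm:
  steps: [0,0,0,0,0,-5,0.3,0,0,0,0,0,-12,0.3,0,0,0,0,0,-20,0.3,0,0,0,0,0,-28,0.3,0,0,0,0,0,-36,0.3,0,0,0,0,0,-44,0.3,0,0,0,0,0,-52,0.3,0,0,0,0,0,-60,0.3,0,0,0,0,0,-68,0.3,0,0,0,0,0,-74,0.3,0,0,0,0,0,-78,0.3,0,0,0,0,0,-78,1.5,0,0,0,0,0,-78,3.5,0,0,0,0,0,-78,3.5,0,0,0,0,0,-78,3.5]

```text
time: 26.85
eef_pos: [0.5116, 0.2615, 0.0667]
tool_rot: [-180.0, 0.0, 160.9]
ft_force: [0.6, -0.8, 0.0]
opening: 0.374
gripper_force: 0.0
```

```bash
python3 -c "
from h import *
rail()
b=np.array([.5765,.1737]);ux=np.array([.985,-.1719]);uy=np.array([.1719,.985])
h=b+.071*uy
go((*h,.12,170.1),(*h,.070,170.1),(*(h+.008*uy),.070,170.1))
t=cam('top');H=hsv(t);m=cv2.inRange(H,(95,110,110),(130,255,255));k=big(m,(115,155,145,185));print(cen(k))"
```

```text
rail xy mm [-79.   75.3] z 0.0667 Frail [ 0.8 -0.6  0. ] M [ 0.09 -0.16 -0.01] j7 1.0 yaw [-180.     0.   160.9] op 34.28897724548333 t 26.85
t 26.85 p [0.5116 0.2615 0.0667] rot [-180.     0.   160.9] j [ 13.  49. -60. 106.  51.  57.   1.] F [ 0.6 -0.8  0. ] op 34.3
[-7.87  0.84 -5.33] [-0.01  0.02 -9.22]
[-7.87  0.84 -0.33] [-0.01  0.02 -9.22]
[-7.74  1.63 -0.33] [-0.01  0.02 -9.22]Traceback (most recent call last):
  File "<string>", line 7, in <module>
    t=cam('top');H=hsv(t);m=cv2.inRange(H,(95,110,110),(130,255,255));k=big(m,(115,155,145,185));print(cen(k))
                                                                        ~~~^^^^^^^^^^^^^^^^^^^^^
  File "h.py", line 25, in big
    return max(cs,key=cv2.contourArea)
ValueError: max() iterable argument is empty
```

Request:
step_arm:
  steps: [0,0,-3,0,0,0,5,0,0,-6.5,0,0,0,5,-4,0.4,-6.5,0,0,-5,5,-7.9,0.8,-6.5,0,0,-9.2,5,-7.9,0.8,-6.5,0,0,-9.2,5,-7.9,0.8,-3,0,0,-9.2,5,-7.9,0.8,-0.3,0,0,-9.2,5,-7.9,0.8,-0.3,0,0,-9.2,3,-7.9,0.8,-0.3,0,0,-9.2,1,-7.9,0.8,-0.3,0,0,-9.2,1,-7.9,0.8,-0.3,0,0,-9.2,1,-7.8,1.1,-0.3,0,0,-9.2,1,-7.8,1.4,-0.3,0,0,-9.2,1,-7.8,1.6,-0.3,0,0,-9.2,1,-7.8,1.6,-0.3,0,0,-9.2,1]

```text
time: 28.78
eef_pos: [0.5907, 0.2479, 0.0707]
tool_rot: [-179.6, 0.1, 170.0]
ft_force: [-3.4, -9.4, 10.8]
opening: 0.26
gripper_force: 20.0
```

```bash
python3 -c "
from h import *
rail()"
```

```text
rail xy mm [ 1.3 75.6] z 0.0707 Frail [-1.8 -9.8 10.8] M [-1.92  0.41  0.18] j7 17.0 yaw [-1.796e+02  1.000e-01  1.700e+02] op 23.91193523718368 t 28.775
```

Home and square again (75.6 mm, 10 N against the stop). I'll release and go to the wing.

Request:
step_arm:
  steps: [0,-0.2,0,0,0,0,1,0,-0.2,0,0,0,0,3,0,-0.2,0,0,0,0,4,0,-0.2,0,0,0,0,4,0,-0.2,-3,0,0,0,4,0,-0.2,-6,0,0,0,4,4,-0.2,-6,0,0,5,3.5,8,-0.26,-6,0,0,9.2,3,8,-0.26,-5,0,0,9.2,3,8,-0.26,-2,0,0,9.2,3,8,-0.26,0.3,0,0,9.2,3,8,-0.26,0.3,0,0,9.2,3]

```text
time: 30.28
eef_pos: [0.5102, 0.2615, 0.0645]
tool_rot: [-179.9, -0.2, 160.9]
ft_force: [-0.0, -0.4, -0.2]
opening: 0.325
gripper_force: 0.0
```

```bash
python3 -c "
from h import *
rail()"
```

```text
rail xy mm [-80.4  75.1] z 0.0645 Frail [ 0.1 -0.4 -0.2] M [ 0.11 -0.12  0.01] j7 1.0 yaw [-179.9   -0.2  160.9] op 29.863197425149824 t 30.275
```

Request:
step_arm:
  steps: [0,0.1,-0.2,0,0,0,3,0,0.1,-0.2,0,0,0,1.5,0,0.1,-0.2,0,0,0,0.3,0,0.1,-0.2,0,0,0,0.3,0,0.1,-0.2,0,0,0,0.3,0,0.1,-0.2,0,0,0,0.3]
  grip_force: 20

```text
time: 31.02
eef_pos: [0.5116, 0.2635, 0.069]
tool_rot: [180.0, 0.0, 160.9]
ft_force: [-0.5, -0.3, 2.6]
opening: 0.108
gripper_force: 19.9
```

```bash
python3 -c "
from h import *
rail()"
```

```text
rail xy mm [-79.4  77.3] z 0.069 Frail [-0.4 -0.4  2.6] M [ 0.09 -0.1   0.03] j7 1.0 yaw [180.    0.  160.9] op 9.900089098724637 t 31.025
```

Request:
step_arm:
  steps: [-0.15,0,0,0,0,0,0.3,-0.3,0.03,0,0,0,0,0.3,-0.4,0.05,0,0,0,0,0.3,-0.4,0.05,0,0,0,5,0.3,-0.4,0.05,0,0,0,12,0.3,-0.4,0.05,0,0,0,19,0.3,-0.4,0.05,0,0,0,26,0.3,-0.4,0.05,0,0,0,33,0.3,-0.4,0.05,0,0,0,40,0.3,-0.4,0.05,0,0,0,47,0.3,-0.4,0.05,0,0,0,54,0.3,-0.4,0.05,0,0,0,60,0.3,-0.4,0.05,0,0,0,64,0.3,-0.4,0.05,0,0,0,64,0.3]
  grip_force: 25

```text
time: 32.78
eef_pos: [0.5121, 0.2635, 0.069]
tool_rot: [-179.8, 0.0, 97.0]
ft_force: [-8.4, -1.2, 10.4]
opening: 0.106
gripper_force: 25.0
```

Run:
```python
from h import *
rail()
t=cam("top");H=hsv(t)
m=cv2.inRange(H,(95,110,100),(130,255,255));z=m[155:185,115:145];ys,xs=np.nonzero(z);print(len(xs),xs.mean()+115 if len(xs) else 0)
s=cam("scene");Hs=hsv(s);m=cv2.inRange(Hs,(95,100,40),(130,255,255));k=big(m,(110,240,150,275));print(cen(k),cv2.boundingRect(k))
```

```text
rail xy mm [-78.9  77.3] z 0.069 Frail [-8.1 -2.7 10.4] M [-0.41  1.79 -0.04] j7 -55.0 yaw [-179.8    0.    97. ] op 9.731455118035573 t 32.775
4 131.0Traceback (most recent call last):
  File "<stdin>", line 5, in <module>
  File "h.py", line 25, in big
    return max(cs,key=cv2.contourArea)
ValueError: max() iterable argument is empty
```

Request:
step_arm:
  steps: [0,0,0,0,0,2,0.3,0,0,0,0,0,4,0.3,0,0,0,0,0,6,0.3,0,0,0,0,0,7.5,0.3,0,0,0,0,0,9,0.3,0,0,0,0,0,9,0.3]

```text
time: 33.62
eef_pos: [0.512, 0.2635, 0.069]
tool_rot: [-179.7, 0.1, 88.0]
ft_force: [-9.3, -0.1, 10.4]
opening: 0.108
gripper_force: 25.0
```

```bash
python3 -c "
from h import *
rail()"
```

```text
rail xy mm [-79.   77.4] z 0.069 Frail [-9.2 -1.7 10.4] M [-0.45  1.88 -0.04] j7 -62.0 yaw [-1.797e+02  1.000e-01  8.800e+01] op 9.927252545087814 t 33.625
```

Request:
step_arm:
  steps: [0,0,0,0,0,1,0.3,0,0,0,0,0,2,0.3,0,0,0,0,0,3,0.3,0,0,0,0,0,3,0.3]

```text
time: 34.12
eef_pos: [0.512, 0.2643, 0.069]
tool_rot: [-179.8, -0.0, 85.1]
ft_force: [-8.9, 2.0, 10.5]
opening: 0.11
gripper_force: 25.0
```

```bash
python3 -c "
from h import *
rail()"
```

```text
rail xy mm [-79.1  78.2] z 0.069 Frail [-9.1  0.5 10.5] M [-0.08  1.82  0.17] j7 -65.0 yaw [-179.8   -0.    85.1] op 10.142607205917002 t 34.125
```

Request:
step_arm:
  steps: [0,0,0,0,0,0,1.5,0,0,0,0,0,0,3,0,0,0,0,0,0,3,0,0,-3,0,0,0,3,0,0,-7,0,0,0,3,0,0,-12,0,0,0,3,-6,0,-12,0,0,0,3,-12,0,-12,0,0,0,3,-17,0,-12,0,0,0,3,-20,0,-12,0,0,0,3]

```text
time: 35.38
eef_pos: [0.4977, 0.0594, 0.1886]
tool_rot: [180.0, 0.1, 84.7]
ft_force: [-0.2, 0.4, 0.3]
opening: 0.329
gripper_force: 0.0
```

Run:
```python
from h import *
t=cam("top");s=cam("scene");H=hsv(t)
def rc(P): 
    d=P[:,:2]-[.5765,.1737]; return np.round(1e3*np.c_[d@[.985,-.1719],d@[.1719,.985]],1)
m=cv2.inRange(H,(95,110,110),(130,255,255));k=big(m,(115,155,145,185));print("blue",cen(k),rc(plane(t,[cen(k)],.087)))
w=cv2.inRange(H,(0,0,165),(180,60,255))
rows=[]
for v in range(183,192):
    u=np.where(w[v,118:145])[0]+118
    if len(u): rows.append([(u.min()+u.max())/2,v])
Q=rc(plane(t,rows,.030));print(Q.tolist(),np.degrees(np.arctan(np.polyfit(Q[:,0],Q[:,1],1)[0])))
b=cv2.inRange(H,(0,0,0),(180,255,80));k=big(b,(117,188,136,200));l=cv2.fitLine(k,cv2.DIST_L2,0,.01,.01).ravel();q=rc(plane(t,[l[2:]-8*l[:2],l[2:]+8*l[:2]],.072));dq=q[1]-q[0];print("wing cw",np.degrees(np.arctan2(-dq[1],dq[0])))
C=lambda im,sz:cv2.resize(im,sz,interpolation=cv2.INTER_CUBIC)
cv2.imwrite('pics/a8.png',np.hstack([C(t['image'][150:220,110:180],(400,400)),C(s['image'][235:295,100:160],(400,400))]))
rail()
```

```text
Traceback (most recent call last):
  File "h.py", line 25, in big
    return max(cs,key=cv2.contourArea)
ValueError: max() iterable argument is empty
```

Request:
step_arm:
  steps: [-6,0,-4,0,0,0,3,-12,0,-7,0,0,0,3,-12,0,-7,0,0,0,3]

```text
time: 35.85
eef_pos: [0.488, -0.0602, 0.2603]
tool_rot: [179.8, 0.1, 84.5]
ft_force: [-0.6, -0.0, -0.5]
opening: 0.326
gripper_force: 0.0
```

```bash
cat > chk.py <<'E'
from h import *
t=cam("top");s=cam("scene");H=hsv(t)
C=lambda im,sz:cv2.resize(im,sz,interpolation=cv2.INTER_CUBIC)
cv2.imwrite('pics/a8.png',np.hstack([C(t['image'][150:220,110:180],(400,400)),C(s['image'][235:295,100:160],(400,400))]))
rail()
def rc(P): 
    d=P[:,:2]-[.5765,.1737]; return np.round(1e3*np.c_[d@[.985,-.1719],d@[.1719,.985]],1)
w=cv2.inRange(H,(0,0,165),(180,60,255))
rows=[]
for v in range(183,192):
    u=np.where(w[v,118:142])[0]+118
    if len(u): rows.append([(u.min()+u.max())/2,v]);print(u.min(),u.max(),end=' | ')
Q=rc(plane(t,rows,.030));print(Q.tolist(),np.degrees(np.arctan(np.polyfit(Q[:,0],Q[:,1],1)[0])))
b=cv2.inRange(H,(0,0,0),(180,255,80));k=big(b,(117,188,136,200));l=cv2.fitLine(k,cv2.DIST_L2,0,.01,.01).ravel();q=rc(plane(t,[l[2:]-8*l[:2],l[2:]+8*l[:2]],.072));dq=q[1]-q[0];print("wing cw",np.degrees(np.arctan2(-dq[1],dq[0])),cen(k))
m=cv2.inRange(H,(95,110,110),(130,255,255));k=big(m,(115,155,145,185));print("blue",cen(k),rc(plane(t,[cen(k)],.087)))
Hs=hsv(s);m=cv2.inRange(Hs,(95,100,40),(130,255,255));k=big(m,(110,240,150,275));print("scene blue",cen(k),cv2.boundingRect(k))
E
python3 chk.py
```

```text
rail xy mm [ -47.8 -243.1] z 0.2594 Frail [-0.6  0.3  0.3] M [ 0.08 -0.06  0.02] j7 -17.0 yaw [179.9   0.   84.7] op 29.67576044433199 t 35.95
127 136 | 127 136 | 126 135 | 126 135 | 126 135 | 126 135 | 125 134 | 125 134 | 125 134 | [[-37.5, 75.2], [-41.0, 74.5], [-45.0, 77.5], [-48.5, 76.8], [-52.0, 76.2], [-55.5, 75.5], [-59.5, 78.5], [-63.0, 77.9], [-66.5, 77.2]] -5.03553255658601
wing cw 82.51204014272975 [127.73015873015872, 193.87301587301585]
blue [128.40860215053763, 170.2741935483871] [[ 0.3 73.5]]
scene blue [129.356394129979, 255.53878406708594] (124, 248, 11, 16)
```

View pics/a8.png

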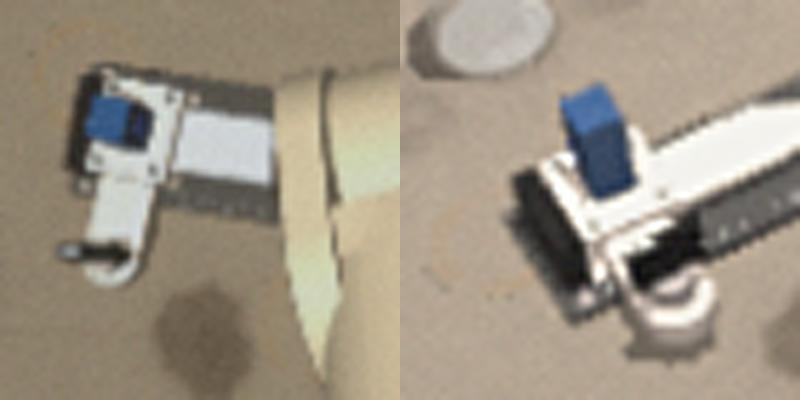

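The carrier is now about 1.5 mm off home and about 3° skewed: block at (110,120) left and (600,140) right, wing along the rail at (95,253). There's time for one cheap improvement: grip the block square and press it to the stop, leaving the knob alone.

```bash
python3 -c "
from h import *
b=np.array([.5765,.1737]);uy=np.array([.1719,.985])
go((*(b+.0735*uy),.135,170.1),(*(b+.0735*uy),.07,170.1))"
```

```text
t 35.95 p [ 0.4876 -0.0576  0.2594] rot [179.9   0.   84.7] j [ 54.  18. -59. 109.  17.  62. -17.] F [-0.6  0.4  0.3] op 29.7
[31.18  7.29 12.43] [ 6.000e-02  1.000e-01 -8.538e+01]
[31.18  7.28 18.93] [ 6.000e-02  1.000e-01 -8.538e+01]
```

Request:
step_arm:
  steps: [5,1,2,0,0,-10,5,10,2.3,5,0,0,-20,5,15,3.5,7,0,0,-30,5,20,4.7,9,0,0,-40,5,25,5.8,11,0,0,-50,5,29,6.8,12,0,0,-60,5,31.2,7.3,12,0,0,-70,5,31.2,7.3,12,0,0,-80,5,31.2,7.3,12,0,0,-85.4,5,31.2,7.3,12,0,0,-85.4,5,31.2,7.3,15,0,0,-85.4,5,31.2,7.3,18.5,0,0,-85.4,5,31.2,7.3,18.9,0,0,-85.4,5,31.2,7.3,18.9,0,0,-85.4,5]
  grip_force: 30

```text
time: 37.7
eef_pos: [0.587, 0.2493, 0.0703]
tool_rot: [180.0, -0.0, 170.3]
ft_force: [-0.6, 0.4, 0.4]
opening: 0.548
gripper_force: 0.0
```

```bash
python3 -c "
from h import *
rail()"
```

```text
rail xy mm [-2.7 76.3] z 0.0703 Frail [-0.7  0.3  0.4] M [ 0.14 -0.13 -0.04] j7 18.0 yaw [180.   -0.  170.3] op 50.32659072148689 t 37.7
```

Request:
step_arm:
  steps: [0,0,0,0,0,0,3,0,0,0,0,0,0,1,0,0,0,0,0,0,1,0,0,0,0,0,0,1,0,0.2,0,0,0,0,1,0,0.4,0,0,0,0,1,0,0.5,0,0,0,0,1,0,0.5,0,0,0,0,1]

```text
time: 38.7
eef_pos: [0.5883, 0.2485, 0.0704]
tool_rot: [-179.5, 0.0, 170.2]
ft_force: [-3.9, -13.0, 13.9]
opening: 0.26
gripper_force: 30.0
```

```bash
python3 -c "
from h import *
rail()"
```

```text
rail xy mm [-1.3 75.7] z 0.0704 Frail [ -1.6 -13.5  13.9] M [-2.54  0.67  0.28] j7 18.0 yaw [-179.5    0.   170.2] op 23.903230941537974 t 38.7
```

Square (23.9 mm at yaw 170.2) and home at 75.7 mm. I'll release, back away and check.

Request:
step_arm:
  steps: [0,-0.4,0,0,0,0,1,0,-0.4,0,0,0,0,3,0,-0.4,0,0,0,0,4.5,0,-0.4,0,0,0,0,5,0,-0.4,-3,0,0,0,5,0,-0.4,-7,0,0,0,5,0,-0.4,-12,0,0,0,5,0,-5,-16,0,0,0,5,0,-10,-19,0,0,0,5,1,-16,-19,0,0,0,5,2,-22,-19,0,0,0,5,4,-28,-19,0,0,0,5,6,-32,-19,0,0,0,5,6,-32,-19,0,0,0,5]

```text
time: 40.45
eef_pos: [0.4734, -0.0568, 0.2589]
tool_rot: [-179.9, -0.1, 169.9]
ft_force: [0.6, 0.6, 0.7]
opening: 0.547
gripper_force: 0.0
```

```bash
python3 chk.py
```

```text
rail xy mm [ -60.7 -240.3] z 0.2599 Frail [ 1.1 -0.1  0. ] M [ 0.18 -0.09  0.01] j7 52.0 yaw [180.    0.  170.2] op 50.16196488521861 t 40.55
127 136 | 127 136 | 127 136 | 127 135 | 126 135 | 126 135 | 126 135 | 126 135 | 126 135 | [[-37.5, 75.2], [-41.0, 74.5], [-44.5, 73.9], [-48.2, 75.0], [-52.0, 76.2], [-55.5, 75.5], [-59.0, 74.9], [-62.4, 74.3], [-65.9, 73.6]] 1.1442571118157625
wing cw 74.90512389207473 [128.12345679012344, 194.02469135802468]
blue [128.224043715847, 170.18579234972677] [[ 0.5 74.2]]
scene blue [129.01149425287355, 255.4229885057471] (124, 249, 10, 15)
```

Run:
```python
from h import *
t=cam("top");print(t["image"][188:201,116:140].max(2))
M=R.from_euler('z',-9.9,degrees=True);b=np.array([.5765,.1737,.008])
for a in(70,75,80):
    e=R.from_euler('z',-a,degrees=True).apply([.02,0,0]);f=R.from_euler('z',-a,degrees=True).apply([0,.005,0]);w=np.array([-.08,.075,.064])
    print(a,proj(t,b+M.apply([w+e+f,w+e-f,w-e+f,w-e-f])).round(1).tolist())
go((.5108,.2628,.15,90),(.5108,.2628,.067,90))
```

```text
[[141 141 141 137 138 142 142 140 140 139 184 209 210 213 210 209 209 211
  213 202 108  95 125 144]
 [142 138 139 146 140 142 140 147 139 139 187 210 213 213 212 209 208 210
  210 198 103 104 139 146]
 [143 141 139 138 139 141 144 141 141 143 186 210 213 210 211 209 209 211
  213 193 105 103 141 142]
 [139 139 140 140 140 139 142 139 140 137 171 195 193 182 180 187 187 188
  209 171 102 103 143 143]
 [140 142 142 140 129 119 112 112 113 108 121 136 143 129 111 123 146 166
  183 138  90 103 144 142]
 [139 138 138 140 120 106 123 126  90  61  60  59  64  60  52  59  94 134
  161 109  85 110 144 147]
 [144 143 145 141 120 109 125 128  88  50  45  45  43  43  50  37  41  93
  153 107  96 125 142 143]
 [144 145 140 142 126  98  87  76  65  66  66  66  65  82  75  58  89 125
  155  99 101 142 143 143]
 [140 139 143 143 133 123 119 109 114 145 157 149 148 148 109  97 170 189
  147  96 125 146 142 142]
 [141 141 142 142 138 142 142 138 145 175 195 199 182 161 140 166 207 198
  119 100 136 141 143 143]
 [141 138 140 143 141 142 139 140 145 155 181 200 195 180 183 204 189 151
  107 119 142 145 140 142]
 [141 139 136 142 142 139 140 142 139 139 156 173 179 190 190 169 138 115
  122 138 141 142 141 138]
 [136 143 140 142 141 142 141 140 141 140 145 146 149 159 162 140 130 130
  138 145 141 141 139 138]]
70 [[130.6, 191.3], [131.1, 194.1], [119.5, 193.6], [120.0, 196.4]]
75 [[130.8, 191.8], [131.1, 194.7], [119.6, 193.1], [119.8, 195.9]]
80 [[131.0, 192.3], [131.0, 195.2], [119.7, 192.5], [119.7, 195.4]]
t 40.6 p [ 0.4757 -0.0514  0.2601] rot [1.800e+02 1.000e-01 1.704e+02] j [ 68.  32. -85. 111.  34.  70.  52.] F [ 0.4 -0.6  0. ] op 49.7
[ 1.81 31.56 11.03] [7.000e-02 1.000e-02 8.035e+01]
[ 1.82 31.55 19.33] [7.000e-02 1.000e-02 8.035e+01]
```

Numerically, the wing edges lie horizontal in the top image, which matches the 80° (1.4 rad) prediction and not 75°. The carrier is square at home and the arm is clear of everything, so I'm handing in.

```bash
python3 -c "
from station import *
print(finish_job())"
```

```text
the job is handed in; nothing more can be done
None
```

The job is handed in at about 41 s: the blue carrier is on the rail, square against the end stop (measured within about 1 mm of home), its knob is turned to the stop after one loosen-and-retighten to correct a skew, the arm is clear, and the red carrier was never touched.

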